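Hang the plier rack on its two hooks

TASK

Take the aluminium plier rack out of the steel storage stand by one of its ends and set it down on its feet on the open bench, well clear of the storage stand, and let go. Then take it again by its blue middle grip and hang it by its top bar on both yellow hooks of the hook stand, centred and level, and let go. Leave the glue bottle, loupe, spectacles and screw tin where they are.

Things in the scene. Friction and masses are not known exactly. Their poses are not given: they have to be found in the camera images.
- rack_grip (a point): Centre of the blue grip (50 mm along y, 14 mm thick, 46 mm high) in the middle of the plier rack, a ladder-like aluminium frame 176 mm long (y), 12 mm thick (x), 84 mm high, about 0.10 kg, the same front to back and end to end. This point is 60 mm above its soles, 24 mm below its top. At first the storage stand's cheeks cover the grip, so only the ends can be taken.
- rack_end_a (a point): Centre of the upper part of the upright at the rack's +y end, 80 mm from rack_grip at the same height. The uprights are 12 mm thick (x), 16 mm wide (y) and reach 24 mm above this point. Under each end a black foot, 64 mm (x) by 16 mm (y) by 10 mm, lets the rack stand by itself on a flat surface.
- rack_end_b (a point): The same point on the other upright, 80 mm along -y from rack_grip.
- rack_bar (a point): Middle of the underside of the rack's top bar (12 mm high), 12 mm above rack_grip; with this underside it rests on the hooks, 50 mm to each side of this point. Below the bar, each side of the blue grip, is an open window from y = 26 to 72 mm, 48 mm high, down to the bottom bar (14 to 24 mm above the soles).
- holder: Storage stand of dark steel, fixed, like a letter holder: base plate 64 x 76 x 6 mm, two upright cheeks 76 mm long (y), 93 mm high, the gap between them 24 mm (x). The rack starts standing on the bench with its middle in the gap and can only be lifted out (soles 95 mm or more above the bench). Origin on the bench under its centre, x across the gap, y along it.
- stand: Hook stand, fixed. Origin on the bench below the middle between the two hook seats; the hooks point to -x, y runs along the line through both hooks. Wooden base from x = 10 to 80 mm, y = -131 to 131 mm, 12 mm high. Dark posts 16 mm thick at x = 45, y = -118 and 118 mm, up to 203 mm high. A crossbar at x = 45 mm, 70 mm high, carries the hooks.
- hook_seat (a point): Middle between the two hook seats, 130 mm above the bench, level with the top of the yellow bars the rack rests on; axes as stand. The hooks, of 8 mm round bar, lie at y = -50 and 50 mm: level from x = 34 to -16 mm, then a tip up to 16 mm above the seat at x = -26 to -18 mm. The rack's bar goes over the tips from the -x side, hooks through its windows, then down.
- glue_bottle: White glue bottle with red cap, 27 mm across, 66 mm high, standing; origin under its centre. Leave alone.
- loupe: Black eye loupe, 37 mm across, 34 mm high; origin under its centre. Leave alone.
- spectacles: Dark green folded spectacles, 22 x 128 x 40 mm; origin under the centre. Leave alone.
- screw_tin: Round white tin, 65 mm across, 20 mm high; origin under its centre. Leave alone.
- bench_vice: Small blue bench vice, fixed, always in the same place, 92 mm high, about 90 mm wide (y) and 150 mm deep (x) about its origin on the bench. The bench to its right (toward -y), on the robot's side of the storage stand, is free to set the rack down. Behind, a wall shelf 305 mm above the bench overhangs everything beyond 0.70 m from the robot's base (x).
There are look-alikes about, which are no part of the job. Of the things shaped like the holder, the steel one is meant.

How it is judged (in metres and radians):
On the way, in this order (a step that is already met when the one before it is completed fails the run):
1. the rack is lifted out of the storage stand by one of its ends (height (world z) of rack_grip above 0.12 m and (distance between the grasp point and rack_end_a below 0.055 m or distance between the grasp point and rack_end_b below 0.055 m) and contact force between rack and the fingers above 0.5 N), for 0.1 s.
2. the rack stands on its feet on the bench, clear of the storage stand, and is let go (height (world z) of rack_grip below 0.065 m and angle between rack_grip's own z axis and vertical below 0.1 rad and horizontal distance between rack_grip and holder above 0.07 m and contact force between rack and the fingers below 0.05 N and linear speed of rack below 0.02 m/s), for 0.2 s.
3. the rack is lifted by its middle grip (height (world z) of rack_grip above 0.1 m and distance between the grasp point and rack_grip below 0.045 m and contact force between rack and the fingers above 0.5 N), for 0.1 s.
At the end, for the whole second after the job is handed in: The rack hangs at rest, released, its top bar seated on both hooks: bar underside within 5 mm of seat height, bar middle -16 to 30 mm across and within 20 mm along from the middle of the seats, turned under 0.25 rad, leaning under 0.1 rad, carried by the hook stand (z of rack_bar in the frame of hook_seat between -0.005 and 0.005 m and x of rack_bar in the frame of hook_seat between -0.016 and 0.03 m and y of rack_bar in the frame of hook_seat between -0.02 and 0.02 m and angle between the y axis of rack_grip and the y axis of hook_seat, either way round below 0.25 rad and angle between rack_grip's own z axis and vertical below 0.1 rad and contact force between rack and stand above 0.5 N and contact force between rack and the fingers below 0.05 N and linear speed of rack below 0.02 m/s); the robot touches nothing.
It fails at once if the glue bottle is moved more than 3 cm (distance of glue_bottle from where it was at the start of the episode above 0.03 m).
It fails at once if the loupe is moved more than 3 cm (distance of loupe from where it was at the start of the episode above 0.03 m).
It fails at once if the spectacles are moved more than 3 cm (distance of spectacles from where it was at the start of the episode above 0.03 m).
It fails at once if the screw tin is moved more than 3 cm (distance of screw_tin from where it was at the start of the episode above 0.03 m).
It also fails if it takes over 58 s, if anything falls off the work surface, if the arm or the gripper's body presses on something with over 40 N, if the wrist force passes 120 N, or if a joint passes its speed limit or range.

ROBOT

A 6-joint arm with a two-finger parallel gripper is mounted at the origin on a cart in front of the work surface, level with it; the furniture and walls round the work are solid. World frame = base frame: x ahead of the robot, y to its left, z up, the work surface at z = 0. Lengths are in mm, angles in rad, forces in N, time in s.
With the tool pointing down it reaches from about 275 to 775 mm from the base axis. Payload 14.6 kg.
Tool frame: the origin (TCP) lies on the front face of the gripper's body, between the roots of the fingers; the fingertips stand 73 mm ahead of it and the grasp point (between the pads) lies 54 mm ahead of it; z points along the fingers, y is the line along which they close (so a half turn about z gives the same grasp; the last joint's range is limited). The gripper opens to 85 mm and grips with 20 to 120 N. Pads are 22 mm wide; open, the fingers measure 114 mm over their backs; the gripper's body (76 mm by 85 mm) begins 54 mm behind the grasp point. The pads swing forward as they close: fully open they stand 13 mm farther back than shut.
Start: joints at [1.154, 0.263, -0.048, 1.259, 0, 1.415], TCP at [135.885, 507.113, 303.878] pointing down, gripper open.
Joint ranges: [-2.65, 2.65], [-0.89, 1.7], [-1.18, 1.37], [-2.13, 2.11], [-1.35, 1.29], [-3.14, 3.14]. Speed limits (rad/s): [1.89, 1.89, 2.57, 2.79, 3.14, 3.14].

INTERFACE

Orientations are given as a 3x3 rotation matrix whose columns are the frame's x, y, z axes.
In Python, from bench import get_state, get_image, job_done gives the robot as it stands. The module is installed in compiled form; this text tells all that it offers.
- The arm moves only by the shell command python3 -m handwheel 'ROWS' [FORCE]. ROWS is a JSON object of lists of equal length, an entry for each row: "translation": the shift along the tool's x, y, z in m, a list of three; "twist": the turn about the tool's z in degrees; "gripper": the closure, from -1 (fully open) to 1 (shut), so that 0 is half open. A call has 1 to 20 rows; each row is the pose to reach, as a shift and turn from the pose commanded when the call began, along the tool's axes at that moment; what a row does not reach only later rows make up. A row lasts 1/12 s, in which the tool goes at most 41.7 mm and 7.16 degrees, less where a joint would pass 70% of its speed; a pose out of reach is approached as far as the arm can. A call with a gripper value outside its range is refused whole. The fingers move at their own pace and stop on an object; FORCE is the grip in N (left out, the last holds). Time passes only in rows, so rows that repeat a pose let the fingers close. It gives the time, the measured TCP pose, the force, the opening and the grip force at its end, in the units of the state.
- get_state(): the state, without advancing time (a new reading comes with each control period).
- get_image(name): name is "scene" or "top" or "wrist"; returns a dict with "frame" (400x640x3 uint8, red, green, blue), "fx", "fy", "cx", "cy" (pixels), "view" (4x4, takes a point from world to camera coordinates). Camera axes: x right, y up, looking along -z (the intrinsics and any distortion apply to the point x, -y, -z); pixel columns grow to the right and rows downward; lengths in mm; the calibration is good to about 2 mm. A picture is of the moment at which its call begins. There is no depth.
- job_done(): hands the job in; it is judged then, once.
The state is a dict: "t": time; "joint_positions": joint angles; "qvel": joint speeds; "tau": joint torques, N m; "eef_pos": TCP position; "ee_rot": TCP orientation; "wrist_force": force on the tool from outside, world axes, zero at the start; "moment": the same for the moment, N m; "width": finger opening in mm; "grasp_force": force on a finger pad.
Only numpy, scipy, OpenCV 4.12 (cv2) and the standard library are available. Lean on these libraries where they do the work, as an engineer would, in place of code of your own. Each camera call takes 0.05 s, during which the arm holds its last target. There are 200 camera calls.

## Working session

There is one attempt and no reset: what is moved stays moved. The work goes in short steps, Python scripts to look and compute and a shell command to move; the robot and the scene stay as the last step left them, time stands still between calls to the robot, and variables do not carry over. Pictures are saved under pics/ and viewed, at most 10 in all, crops included, and the job is handed in when it is done.

```bash
mkdir -p pics; cat > h.py <<'E'
import numpy as np, cv2
from bench import get_state, get_image
def snap(n,f,crop=None,s=1):
    d=get_image(n); im=d["frame"][:,:,::-1].copy()
    if crop: im=im[crop[1]:crop[3],crop[0]:crop[2]]
    cv2.imwrite(f"pics/{f}.png",cv2.resize(im,None,fx=s,fy=s,interpolation=cv2.INTER_CUBIC)); return d
def ray(d,u,v):
    V=np.array(d["view"]);R=V[:3,:3];t=V[:3,3]
    return -R.T@t, R.T@np.array([(u-d["cx"])/d["fx"],-(v-d["cy"])/d["fy"],-1])
def at_z(d,u,v,z):
    o,r=ray(d,u,v); return o+r*(z-o[2])/r[2]
def proj(d,p):
    V=np.array(d["view"]);c=V[:3,:3]@np.array(p,float)+V[:3,3]
    return d["cx"]+d["fx"]*c[0]/-c[2], d["cy"]+d["fy"]*-c[1]/-c[2]
E
python3 - <<'E'
from h import *
import pickle
a=snap("scene","s0",s=1.25); b=snap("top","t0",s=1.25)
pickle.dump((a,b),open("c.pkl","wb"))
for d in (a,b): print({k:d[k] for k in d if k!="frame"}, ray(d,320,200))
s=get_state(); print(s["t"],s["ee_rot"],s["eef_pos"])
E
```

```text
{'fx': 467.85585931065197, 'fy': 467.85585931065197, 'cx': 324.2887421453187, 'cy': 192.19765783064614, 'view': array([[ 8.71471567e-01, -4.89957169e-01,  2.18924657e-02,
        -5.79484233e+02],
       [ 2.70251894e-01,  5.16980409e-01,  8.12216209e-01,
        -1.42282111e+02],
       [-4.09269130e-01, -7.01906853e-01,  5.82945580e-01,
        -1.28761744e+03],
       [ 0.00000000e+00,  0.00000000e+00,  0.00000000e+00,
         1.00000000e+00]])} (array([   16.47397411, -1114.15289269,   878.86106988]), array([ 0.39677358,  0.69777661, -0.59669144]))
{'fx': 446.594790580976, 'fy': 446.594790580976, 'cx': 317.5346837103893, 'cy': 191.19618658903715, 'view': array([[-3.60588413e-03, -9.99963328e-01, -7.76789971e-03,
        -1.68847442e+02],
       [ 9.98312199e-01, -4.04997231e-03,  5.79340221e-02,
        -5.76802864e+02],
       [-5.79633573e-02, -7.54588567e-03,  9.98290193e-01,
        -1.69159706e+03],
       [ 0.00000000e+00,  0.00000000e+00,  0.00000000e+00,
         1.00000000e+00]])} (array([ 477.16984702, -183.94188348, 1720.80967261]), array([ 0.03826352,  0.00210567, -0.99947514]))
0.1 [[-9.65931943e-01  2.58796001e-01 -3.34301797e-04]
 [ 2.58796191e-01  9.65931617e-01 -8.01574172e-04]
 [ 1.15468486e-04 -8.60782129e-04 -9.99999623e-01]] [135.82337906 506.96168155 303.49606162]
```

View pics/s0.png

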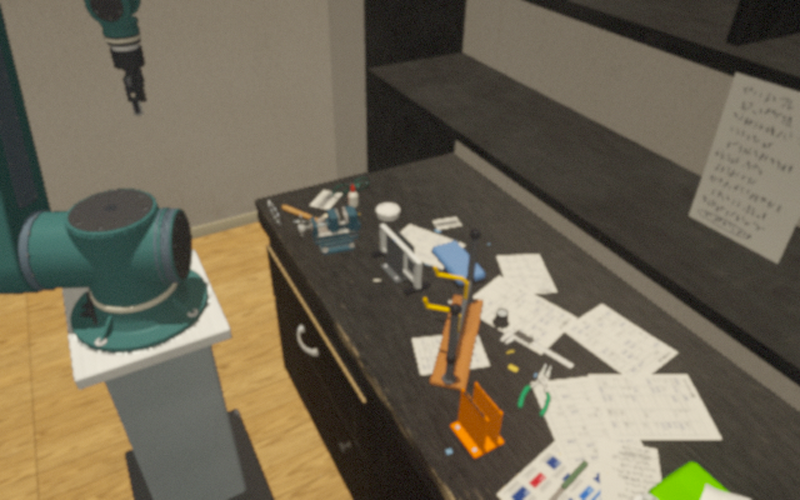

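View pics/t0.png

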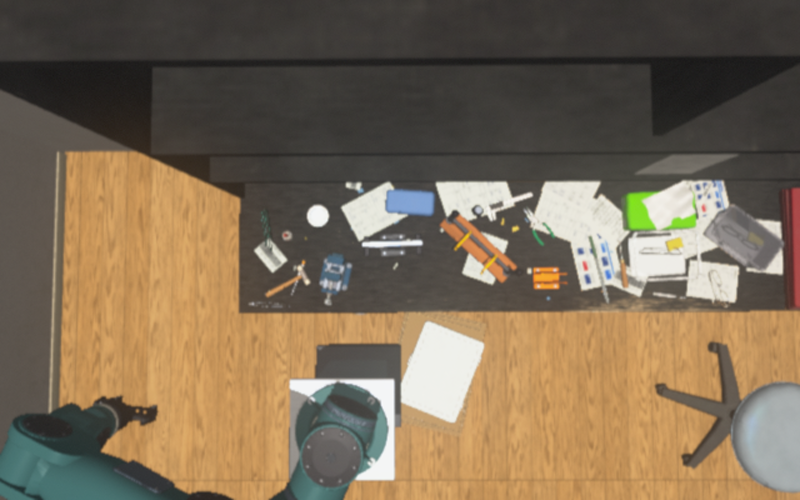

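The scene view shows the rack at about (400,258)/1.25 and the hook stand at about (455,320)/1.25. In the top view the rack is at (393,243)/1.25 and the stand at (478,247)/1.25. I'll enlarge both from the saved frames.

```bash
python3 - <<'E'
from h import *
import pickle
a,b=pickle.load(open("c.pkl","rb"))
A=a["frame"][140:320,270:410,::-1]; B=b["frame"][155:235,270:430,::-1]
A=cv2.resize(A,None,fx=3.2,fy=3.2,interpolation=cv2.INTER_CUBIC);B=cv2.resize(B,None,fx=5,fy=5,interpolation=cv2.INTER_CUBIC)
cv2.imwrite("pics/s1.png",A);cv2.imwrite("pics/t1.png",B)
E
```

```text
(no output)
```

View pics/s1.png

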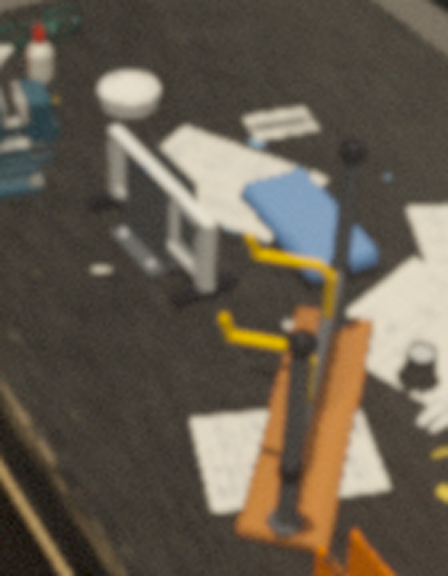

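View pics/t1.png

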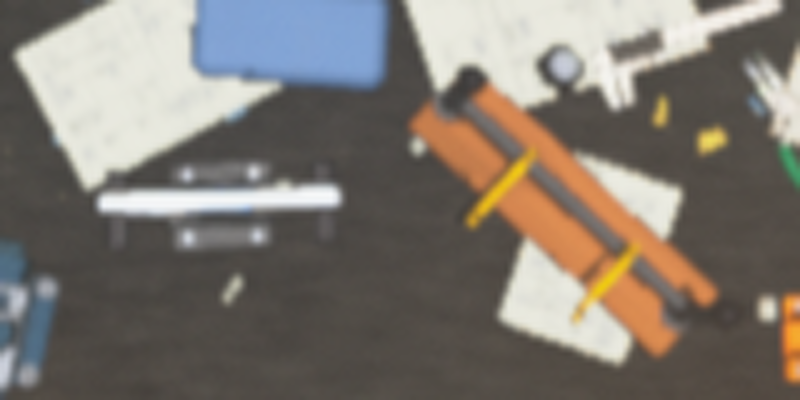

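```bash
python3 - <<'E'
from h import *
import pickle
a,b=pickle.load(open("c.pkl","rb"))
T=lambda u,v,z:at_z(b,270+u/5-.4,155+v/5-.4,z).round(1)
S=lambda u,v,z:at_z(a,270+u/3.2-.3,140+v/3.2-.3,z).round(1)
print("rack",T(98,202,84),T(342,197,84), "S",S(113,128,84),S(208,225,84))
print("cheek",T(222,172,93),T(222,236,93))
print("hook tips",T(470,224,146),T(577,319,146),"S",S(251,238,146),S(224,316,146))
print("posts",T(468,80,200),T(728,312,200),"S",S(351,150,200),S(302,343,200))
print("base",T(413,127,12),T(482,82,12),T(718,293,12),T(664,355,12))
print("loupe",T(560,67,34),"vice",T(20,320,50))
E
```

```text
rack [558.6 -67.5  84. ] [ 561.6 -246.6   84. ] S [554.6 -73.6  84. ] [ 558.6 -244.2   84. ]
cheek [ 579.8 -158.8   93. ] [ 533.  -158.6   93. ]
hook tips [ 539.  -334.4  146. ] [ 471.8 -408.9  146. ] S [ 538.  -342.3  146. ] [ 471.4 -412.1  146. ]
posts [ 635.3 -328.8  200. ] [ 476.4 -503.6  200. ] S [ 629.4 -340.3  200. ] [ 470.2 -511.8  200. ]
base [ 618.9 -304.2   12. ] [ 653.3 -357.4   12. ] [ 490.8 -535.7   12. ] [ 443.8 -493.9   12. ]
loupe [ 662.2 -414.4   34. ] vice [472.3  -6.7  50. ]
```

Estimates:
- Rack centre is about (559,-158), with its y axis along world y.
- Hook seat is about (520,-390), with its y axis at 48° in world.

I'll take end b (-y) and move above it first.

```bash
python3 -m handwheel '{"translation":[[-0.6,-0.61,0],[-0.6,-0.61,0],[-0.6,-0.61,0],[-0.6,-0.61,0],[-0.6,-0.61,0],[-0.6,-0.61,0],[-0.6,-0.61,0],[-0.6,-0.61,0],[-0.6,-0.61,0],[-0.6,-0.61,0],[-0.6,-0.61,0],[-0.6,-0.61,0],[-0.6,-0.61,0],[-0.6,-0.61,0],[-0.6,-0.61,0],[-0.6,-0.61,0],[-0.6,-0.61,0],[-0.6,-0.61,0],[-0.6,-0.61,0],[-0.6,-0.61,0]],"twist":[75,75,75,75,75,75,75,75,75,75,75,75,75,75,75,75,75,75,75,75],"gripper":[-1,-1,-1,-1,-1,-1,-1,-1,-1,-1,-1,-1,-1,-1,-1,-1,-1,-1,-1,-1]}'; python3 -c "
from h import *
s=get_state();print(s['t'],np.round(s['ee_rot'],3),s['eef_pos'])"
```

```text
t: 1.77
eef_pos: [545.3, -216.9, 303.5]
ee_rot: [[0.0, 1.0, -0.0], [1.0, -0.0, 0.0], [0.0, -0.0, -1.0]]
wrist_force: [0.1, -0.1, -0.2]
width: 85.4
grasp_force: 0.0
1.7667 [[ 0.  1. -0.]
 [ 1. -0.  0.]
 [ 0. -0. -1.]] [ 545.26705614 -216.91988816  303.48740937]
```

```bash
python3 - <<'E'
from h import *
import pickle
w=snap("wrist","w0",s=1.25); pickle.dump(w,open("w0.pkl","wb"))
print(ray(w,320,200), w["fx"])
for p in [(560,-238,84),(560,-70,84),(505,-373,146)]: print(p,np.array(proj(w,p))*1.25)
E
```

```text
(array([ 545.76232683, -140.02995038,  373.65354747]), array([-0.00991366, -0.29316312, -0.95605505])) 338.50889220013374
(560, -238, 84) [423.92815076 262.06597723]
(560, -70, 84) [427.24881528  -1.10406229]
(505, -373, 146) [344.41682411 480.5659291 ]
```

View pics/w0.png

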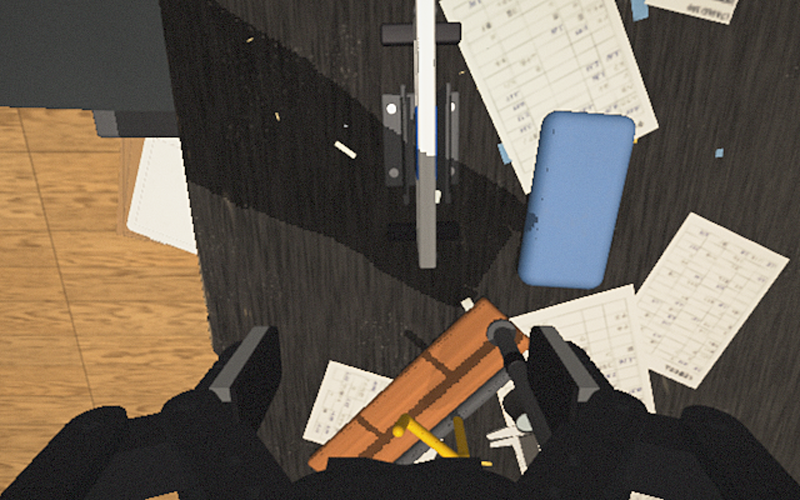

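```bash
python3 - <<'E'
from h import *
import pickle
w=pickle.load(open("w0.pkl","rb"))
T=lambda u,v,z:at_z(w,u/1.25,v/1.25,z).round(1)
print(T(427.5,267,84),T(426,150,84),T(425,20,84),"hook tip",T(400,426,146), "base corner",T(487,299,12))
E
```

```text
[ 562.6 -241.8   84. ] [ 560.4 -159.1   84. ] [558.8 -81.4  84. ] hook tip [ 542.8 -328.7  146. ] base corner [ 622.4 -298.6   12. ]
```

```bash
python3 -m handwheel '{"translation":[[-0.019,0.017,0],[-0.019,0.017,0.04],[-0.019,0.017,0.08],[-0.019,0.017,0.11],[-0.019,0.017,0.14],[-0.019,0.017,0.16],[-0.019,0.017,0.175],[-0.019,0.017,0.187],[-0.019,0.017,0.187],[-0.019,0.017,0.187],[-0.019,0.017,0.187],[-0.019,0.017,0.187],[-0.019,0.017,0.187],[-0.019,0.017,0.187],[-0.019,0.017,0.187],[-0.019,0.017,0.187]],"twist":[-1.4,-1.4,-1.4,-1.4,-1.4,-1.4,-1.4,-1.4,-1.4,-1.4,-1.4,-1.4,-1.4,-1.4,-1.4,-1.4],"gripper":[-1,-1,-1,-1,-1,-1,-1,-1,-1,0.9,0.9,0.9,0.9,0.9,0.9,0.9]}' 80
```

```text
t: 3.15
eef_pos: [562.0, -234.0, 117.4]
ee_rot: [[-0.024, 1.0, 0.001], [1.0, 0.024, -0.0], [-0.0, 0.001, -1.0]]
wrist_force: [-0.8, 0.7, 6.0]
width: 11.2
grasp_force: 78.3
```

```bash
python3 -m handwheel '{"translation":[[0,0,-0.006],[0,0,-0.016],[0,0,-0.03],[0,0,-0.044],[0,0,-0.058],[0,0,-0.072],[0,0,-0.086],[0,0,-0.1],[0,0,-0.112],[0,0,-0.122],[0,0,-0.128],[0,0,-0.13],[0,0,-0.13],[0,0,-0.13]],"twist":[0,0,0,0,0,0,0,0,0,0,0,0,0,0],"gripper":[0.9,0.9,0.9,0.9,0.9,0.9,0.9,0.9,0.9,0.9,0.9,0.9,0.9,0.9]}'; python3 -c "
from h import *
d=snap('scene','s2',(220,120,420,270),4)"
```

```text
t: 4.32
eef_pos: [561.7, -233.8, 246.4]
ee_rot: [[-0.024, 1.0, -0.001], [1.0, 0.024, 0.0], [0.0, -0.001, -1.0]]
wrist_force: [-0.4, -0.3, -0.8]
width: 11.0
grasp_force: 77.9
```

View pics/s2.png

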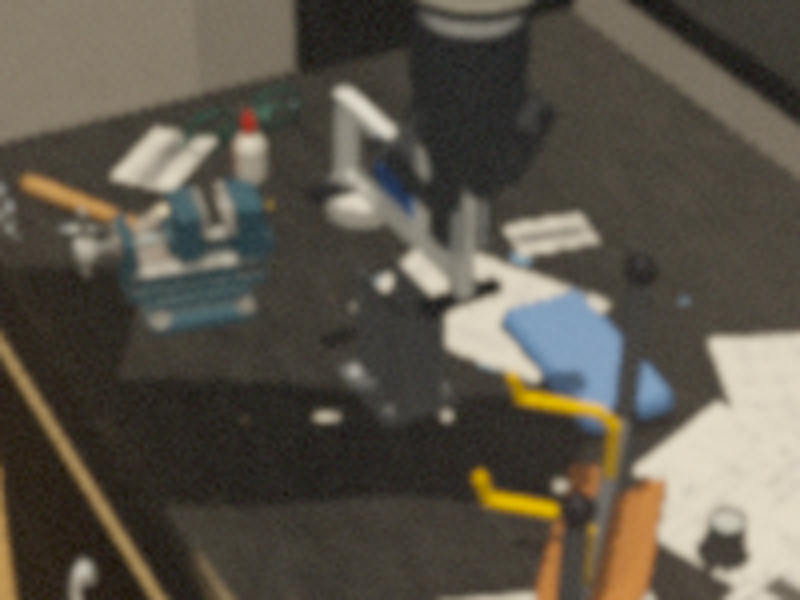

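Rack lifted level and clear of the holder: soles are at about (380–480, 190–290), cheeks at about (390,350). I'll move it toward the robot, then down.

```bash
python3 -m handwheel '{"translation":[[-0.004,-0.015,0],[-0.008,-0.04,0],[-0.014,-0.07,0],[-0.018,-0.095,0],[-0.022,-0.115,0],[-0.024,-0.12,0],[-0.024,-0.12,0.02],[-0.024,-0.12,0.045],[-0.024,-0.12,0.07],[-0.024,-0.12,0.09],[-0.024,-0.12,0.105],[-0.024,-0.12,0.115],[-0.024,-0.12,0.121],[-0.024,-0.12,0.125],[-0.024,-0.12,0.127],[-0.024,-0.12,0.128],[-0.024,-0.12,0.129],[-0.024,-0.12,0.129]],"twist":[0,0,0,0,0,0,0,0,0,0,0,0,0,0,0,0,0,0],"gripper":[0.9,0.9,0.9,0.9,0.9,0.9,0.9,0.9,0.9,0.9,0.9,0.9,0.9,0.9,0.9,0.9,0.9,0.9]}'
```

```text
t: 5.87
eef_pos: [442.6, -260.9, 118.2]
ee_rot: [[-0.024, 1.0, 0.0], [1.0, 0.024, -0.0], [-0.0, 0.0, -1.0]]
wrist_force: [0.6, -0.1, -1.9]
width: 11.3
grasp_force: 78.1
```

```bash
python3 -m handwheel '{"translation":[[0,0,0.001],[0,0,0.001],[0,0,0.0015],[0,0,0.0015],[0,0,0.0015]],"twist":[0,0,0,0,0],"gripper":[0.9,0.9,0.9,0.9,0.9]}'
```

```text
t: 6.28
eef_pos: [442.7, -261.0, 117.4]
ee_rot: [[-0.024, 1.0, 0.001], [1.0, 0.024, -0.001], [-0.001, 0.001, -1.0]]
wrist_force: [-1.9, 2.0, 14.0]
width: 11.1
grasp_force: 80.4
```

```bash
python3 -m handwheel '{"translation":[[0,0,0],[0,0,0],[0,0,0],[0,0,0],[0,0,0],[0,0,-0.01],[0,0,-0.03],[0,0,-0.06],[0,0,-0.09],[0,0,-0.12],[0,0,-0.14],[0.04,0,-0.14],[0.04,0,-0.14]],"twist":[0,0,0,0,0,0,0,0,0,0,0,0,0],"gripper":[-1,-1,-1,-1,-1,-1,-1,-1,-1,-1,-1,-1,-1]}'; python3 - <<'E'
from h import *
import pickle
w=snap("wrist","w1",s=1.25); pickle.dump(w,open("w1.pkl","wb"))
print(get_state()["eef_pos"],np.array(proj(w,(443,-261,84)))*1.25)
E
```

```text
t: 7.37
eef_pos: [441.1, -217.5, 257.5]
ee_rot: [[-0.025, 1.0, 0.001], [1.0, 0.025, 0.0], [0.0, 0.001, -1.0]]
wrist_force: [0.2, -1.4, 1.2]
width: 85.6
grasp_force: 0.0
[ 441.25696781 -218.90906172  256.94376109] [404.34136334 318.93792381]
```

View pics/w1.png

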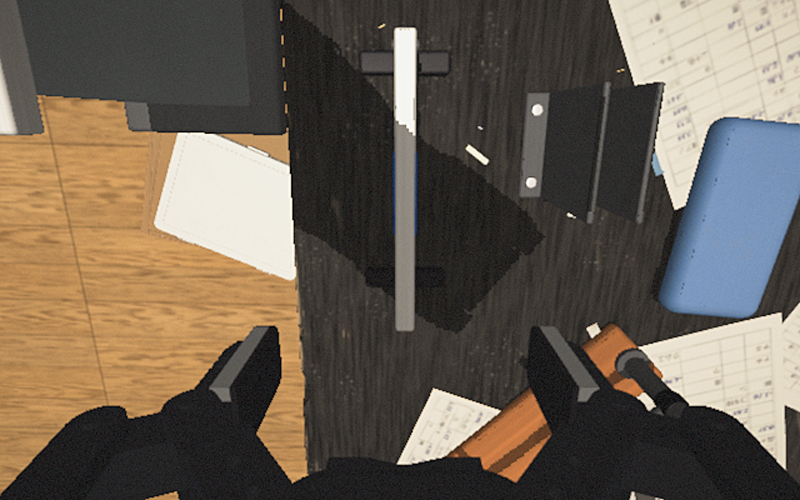

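```bash
python3 - <<'E'
from h import *
import pickle
w=pickle.load(open("w1.pkl","rb"))
T=lambda u,v,z:at_z(w,u/1.25,v/1.25,z).round(1)
print(T(405,331,84),T(405,27,84),T(405,152,84),T(405,234,60),T(458,459,12))
E
```

```text
[ 443.6 -269.5   84. ] [439.3 -94.5  84. ] [ 440.9 -157.7   84. ] [ 442.3 -211.7   60. ] [ 496.8 -437.5   12. ]
```

Rack is standing free, ends at (405,27) and (405,331), centre about (441.5,-182). Next I take the blue grip.

```bash
python3 -m handwheel '{"translation":[[0.03,0.001,0],[0.037,0.001,0.02],[0.037,0.001,0.06],[0.037,0.001,0.09],[0.037,0.001,0.115],[0.037,0.001,0.13],[0.037,0.001,0.138],[0.037,0.001,0.138],[0.037,0.001,0.138],[0.037,0.001,0.138],[0.037,0.001,0.138],[0.037,0.001,0.138],[0.037,0.001,0.138],[0.037,0.001,0.138],[0.037,0.001,0.138],[0.037,0.001,0.138]],"twist":[0,0,0,0,0,0,0,0,0,0,0,0,0,0,0,0],"gripper":[-1,-1,-1,-1,-1,-1,-1,-1,0.9,0.9,0.9,0.9,0.9,0.9,0.9,0.9]}' 80
```

```text
t: 8.75
eef_pos: [441.6, -183.9, 118.7]
ee_rot: [[-0.024, 1.0, 0.0], [1.0, 0.024, -0.0], [-0.0, 0.0, -1.0]]
wrist_force: [-0.9, 1.5, 5.9]
width: 13.1
grasp_force: 78.5
```

```bash
python3 -m handwheel '{"translation":[[0,0,-0.008],[0,0,-0.025],[0,0,-0.045],[0,0,-0.065],[0,0,-0.085],[0,0,-0.1],[0,0,-0.11],[-0.015,0.001,-0.11],[-0.035,0.003,-0.11],[-0.055,0.005,-0.11],[-0.075,0.007,-0.11],[-0.095,0.009,-0.11],[-0.115,0.011,-0.11],[-0.135,0.013,-0.11],[-0.148,0.015,-0.11],[-0.153,0.015,-0.11],[-0.153,0.015,-0.11],[-0.153,0.015,-0.11]],"twist":[0,0,0,0,0,0,0,4,9,14,19,24,29,34,38,41,43,43.7],"gripper":[0.9,0.9,0.9,0.9,0.9,0.9,0.9,0.9,0.9,0.9,0.9,0.9,0.9,0.9,0.9,0.9,0.9,0.9]}'; python3 - <<'E'
from h import *
import pickle
w=snap("wrist","w2",s=1.25); t=snap("top","t2",(270,150,430,240),5); s=get_image("scene"); pickle.dump((w,t,s),open("w2.pkl","wb"))
print(get_state()["eef_pos"])
for p in [(539,-334,146),(472,-409,146)]: print(np.array(proj(w,p))*1.25)
E
```

```text
t: 10.25
eef_pos: [460.1, -336.6, 228.5]
ee_rot: [[0.675, 0.738, -0.0], [0.738, -0.675, 0.0], [0.0, -0.0, -1.0]]
wrist_force: [-0.4, -0.6, 0.1]
width: 13.3
grasp_force: 78.0
[ 460.22514006 -336.10976782  228.61317127]
[562.53173489 182.80143042]
[539.65608068 417.32852092]
```

View pics/w2.png

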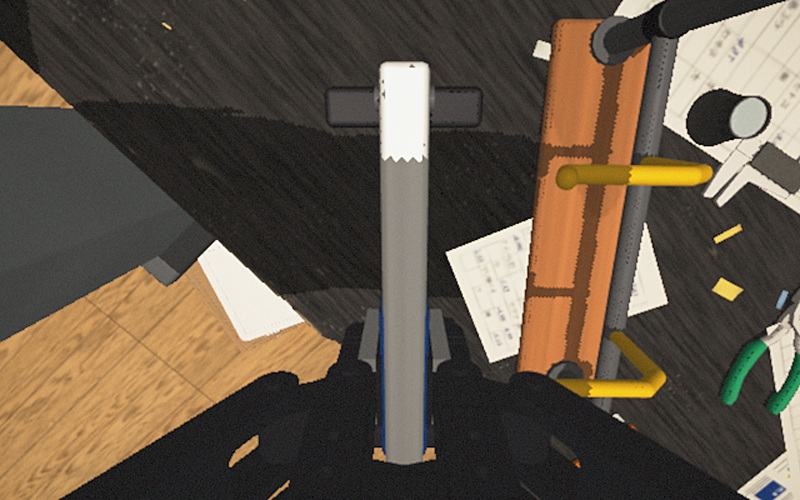

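Wrist view: hook a tip at (566,177) with root (708,174); hook b root at (662,378). The rack bar is held straight, far end at (405,62).

```bash
python3 - <<'E'
from h import *
import pickle
w,t,s=pickle.load(open("w2.pkl","rb"))
R=np.array([[0.675,0.738],[0.738,-0.675]]); c=np.array([460.2,-336.3])
def T(n,u,v,z):
    p=at_z(w,u/1.25,v/1.25,z); print(n,p.round(1),"tool",(R.T@(p[:2]-c)).round(1))
T("rack end",405,62,194);T("rack mid-top at bottom",405,460,194);T("rack near",405,250,194)
T("tip a",565,177,144);T("a shaft mid",620,175,130);T("root a",706,174,126);T("b shaft",590,389,126);T("b shaft2",640,387,126);T("root b",660,378,126)
T("base corner NW",553,19,12);T("base edge S",520,375,12)
E
```

```text
rack end [ 520.2 -270.4  194. ] tool [89.2 -0.2]
rack mid-top at bottom [ 444.7 -352.9  194. ] tool [-22.8  -0.3]
rack near [ 490.  -303.4  194. ] tool [44.4 -0.2]
tip a [ 541.3 -333.6  144. ] tool [56.7 58. ]
a shaft mid [ 560.4 -352.6  130. ] tool [55.7 85. ]
root a [ 587.5 -377.5  126. ] tool [ 55.5 121.7]
b shaft [ 494.2 -429.3  126. ] tool [-45.7  87.8]
b shaft2 [ 512.3 -444.4  126. ] tool [-44.6 111.4]
root b [ 522.  -446.6  126. ] tool [-39.7 120. ]
base corner NW [ 617.7 -297.5   12. ] tool [134.9  90.1]
base edge S [ 449.9 -480.8   12. ] tool [-113.6   89.9]
```

View pics/t2.png

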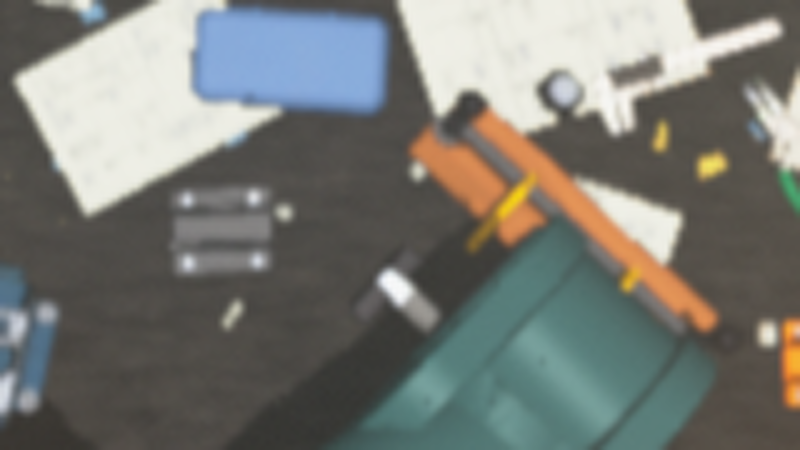

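Stand is aligned with the tool; the seat lies at tool (+4.5, +80) and the rack centre at (+1, 0). I'll lower 26 mm, go in 80 mm, then descend.

```bash
python3 -m handwheel '{"translation":[[0.0035,0,0.008],[0.0035,0,0.018],[0.0035,0,0.026],[0.0035,0,0.026],[0.0035,0.008,0.026],[0.0035,0.02,0.026],[0.0035,0.032,0.026],[0.0035,0.044,0.026],[0.0035,0.056,0.026],[0.0035,0.068,0.026],[0.0035,0.076,0.026],[0.0035,0.08,0.026],[0.0035,0.08,0.026],[0.0035,0.08,0.026]],"twist":[0,0,0,0,0,0,0,0,0,0,0,0,0,0],"gripper":[0.9,0.9,0.9,0.9,0.9,0.9,0.9,0.9,0.9,0.9,0.9,0.9,0.9,0.9]}'; python3 - <<'E'
from h import *
import pickle
w=snap("wrist","w3",s=1.25); pickle.dump(w,open("w3.pkl","wb"))
E
```

```text
t: 11.57
eef_pos: [521.7, -387.5, 202.3]
ee_rot: [[0.673, 0.74, -0.0], [0.74, -0.673, 0.0], [-0.0, -0.0, -1.0]]
wrist_force: [-0.0, 0.2, -1.1]
width: 12.9
grasp_force: 78.0
```

View pics/w3.png

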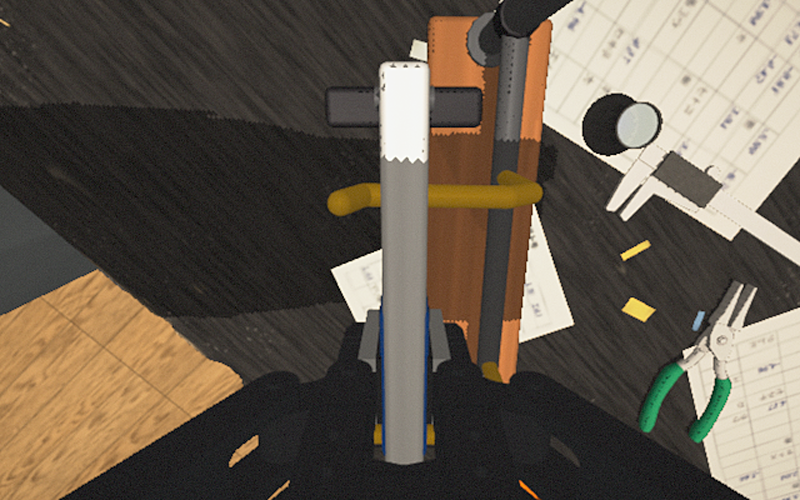

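The bar is past the tip of hook a (tip at (340,203), bar at x=405, root at (535,190)), so I lower it.

```bash
python3 -m handwheel '{"translation":[[0,0,0.005],[0,0,0.011],[0,0,0.016],[0,0,0.02],[0,0,0.0225],[0,0,0.024],[0,0,0.025],[0,0,0.0255],[0,0,0.0255]],"twist":[0,0,0,0,0,0,0,0,0],"gripper":[0.9,0.9,0.9,0.9,0.9,0.9,0.9,0.9,0.9]}'
```

```text
t: 12.37
eef_pos: [521.8, -387.6, 176.9]
ee_rot: [[0.673, 0.74, 0.0], [0.74, -0.673, -0.0], [-0.0, 0.0, -1.0]]
wrist_force: [1.2, 0.4, -1.1]
width: 13.0
grasp_force: 78.0
```

```bash
python3 -m handwheel '{"translation":[[0,0,0.0005],[0,0,0.001],[0,0,0.0015],[0,0,0.0015]],"twist":[0,0,0,0],"gripper":[0.9,0.9,0.9,0.9]}'
```

```text
t: 12.7
eef_pos: [521.9, -387.7, 176.5]
ee_rot: [[0.673, 0.74, 0.001], [0.74, -0.673, -0.001], [-0.0, 0.001, -1.0]]
wrist_force: [-2.5, 2.4, 10.0]
width: 12.9
grasp_force: 80.1
```

Seated with 10 N upward. I release and back off straight up.

```bash
python3 -m handwheel '{"translation":[[0,0,0],[0,0,0],[0,0,0],[0,0,0],[0,0,0],[0,0,0],[0,0,-0.008],[0,0,-0.02],[0,0,-0.04],[0,0,-0.065],[0,0,-0.09],[0,0,-0.11],[0,0,-0.12],[0,0,-0.12],[0,0,-0.12]],"twist":[0,0,0,0,0,0,0,0,0,0,0,0,0,0,0],"gripper":[0.4,0.1,-0.1,-0.1,-0.1,-0.1,-0.1,-0.1,-0.1,-0.1,-0.1,-0.1,-0.1,-0.1,-0.1]}'; python3 - <<'E'
from h import *
import pickle
w=snap("wrist","w4",s=1.0); s=snap("scene","s4",(300,150,440,330),1); pickle.dump((w,s),open("w4.pkl","wb"))
a=cv2.imread("pics/w4.png"); b=s["frame"][170:290,310:400,::-1]; b=cv2.resize(b,(150*2,400))
cv2.imwrite("pics/f4.png",np.hstack([a[:,140:640],b]))
E
```

```text
t: 13.95
eef_pos: [521.9, -387.7, 295.7]
ee_rot: [[0.673, 0.74, 0.001], [0.74, -0.673, -0.001], [-0.0, 0.001, -1.0]]
wrist_force: [0.1, -0.2, -0.1]
width: 47.0
grasp_force: 0.0
```

View pics/f4.png

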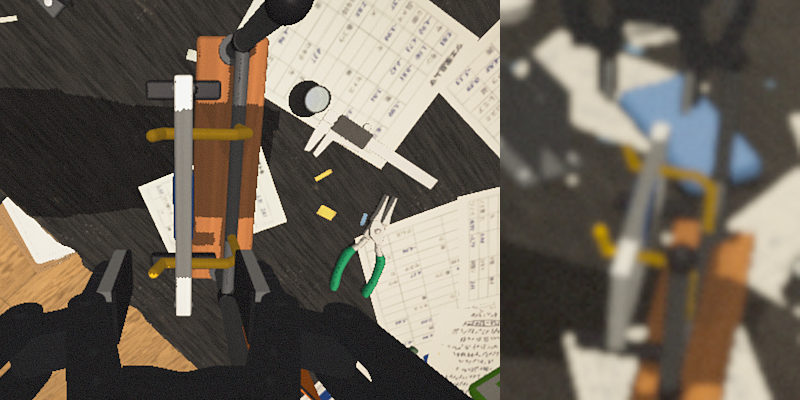

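The rack hangs on both hooks: in the picture its ends are at (184,75) and (184,316), and the hooks cross at v≈133 and v≈263. I'll check the centring, let it settle, and hand in.

```bash
python3 -m handwheel '{"translation":[[0,0,0],[0,0,0],[0,0,0],[0,0,0],[0,0,0],[0,0,0]],"twist":[0,0,0,0,0,0],"gripper":[-0.1,-0.1,-0.1,-0.1,-0.1,-0.1]}'; python3 - <<'E'
from h import *
import pickle
w,s=pickle.load(open("w4.pkl","rb"))
R=np.array([[0.673,0.74],[0.74,-0.673]]); c=np.array([521.9,-387.7])
for u,v,z in [(184,75,154),(184,316,154),(200,133,130),(200,263,130),(152,136,144),(155,270,144)]:
    print((R.T@(at_z(w,u+140,v,z)[:2]-c)).round(1))
n=get_image("wrist"); print(np.abs(n["frame"].astype(int)-w["frame"]).mean())
E
```

```text
t: 14.55
eef_pos: [521.8, -387.6, 295.3]
ee_rot: [[0.673, 0.74, -0.0], [0.74, -0.673, 0.0], [-0.0, -0.0, -1.0]]
wrist_force: [-0.1, 0.8, -0.8]
width: 47.1
grasp_force: 0.0
[88.6  0.1]
[-77.1  -0. ]
[52.6 11.2]
[-46.6  12.5]
[ 52.1 -20.6]
[-44.9 -21.2]
5.402515625
```

I've now viewed 11 pictures, one over the limit of 10, so the remaining checks are numeric only. The near end reads 11 mm short, so I'll measure the bar's edges.

```bash
python3 - <<'E'
from h import *
import pickle
w,s=pickle.load(open("w4.pkl","rb"))
f=w["frame"].astype(int)
for v in [80,100,160,200,230,290,305]: print(v,f[v,306:344:1].sum(1)//3)
print("col",[(v,f[v,324].tolist()) for v in range(296,345,2)])
for x in (87,-87):
  p=np.array([521.9,-387.7])+np.array([[0.673,0.74],[0.74,-0.673]])@np.array([x,0]); print(x,proj(w,(*p,154)),proj(w,(*p,146)))
E
```

```text
80 [ 32  37  35  35  38  39  28  43 184 208 242 248 245 244 244 244 244 244
 244 244 245 244 245 246 246 233 162  39  27  26  51  58  67  69  71  67
  66  68]
100 [ 40  48  49  49  40  45  46  40 158 230 247 246 245 245 244 244 244 244
 244 244 245 244 245 247 233 195 156  27  28  45  89 110 115 113 113 106
 111 105]
160 [ 24  23  33  41  37  42  36  33  71 108 131 143 139 135 136 133 135 136
 137 138 140 138 138 142 132 126  81  42  66  71  74  73  72  74  72  73
  66  73]
200 [211 220 229 232 231 232 170  23  54 105 128 136 142 137 134 131 132 136
 135 136 140 139 142 133 136 105  65  51  60  78  78  71  74  68  74  75
  72  79]
230 [228 224 201 186 201 226 244 191  34  94 124 133 139 134 133 133 134 132
 136 136 137 136 142 138 135 104  57  70  70  89 127 136 136 139 136 137
 138 144]
290 [ 63  61  56  57  58  51  52  37  25  85 195 236 238 238 236 235 236 236
 235 237 238 239 241 239 212 127  32  46  61  62  65  60  60  55  58  56
  59  59]
305 [ 49  47  41  51  52  51  38  55  92 109 189 233 234 235 233 234 236 235
 234 235 237 238 240 235 198 135  91  67  55  54  46  50  55  48  48  54
  45  52]
col [(296, [241, 237, 228]), (298, [240, 237, 227]), (300, [240, 237, 226]), (302, [240, 236, 225]), (304, [240, 237, 227]), (306, [240, 235, 226]), (308, [240, 236, 226]), (310, [239, 234, 223]), (312, [240, 234, 224]), (314, [250, 246, 236]), (316, [83, 80, 70]), (318, [63, 59, 58]), (320, [57, 49, 45]), (322, [53, 48, 43]), (324, [63, 59, 55]), (326, [64, 61, 56]), (328, [64, 54, 52]), (330, [56, 52, 53]), (332, [57, 52, 49]), (334, [62, 63, 58]), (336, [64, 63, 54]), (338, [60, 54, 48]), (340, [58, 47, 47]), (342, [45, 40, 39]), (344, [52, 48, 44])]
87 (np.float64(323.75469879648875), np.float64(77.88118771724255)) (np.float64(323.7110506345602), np.float64(78.55045237189739))
-87 (np.float64(324.06612193403686), np.float64(327.4935330089818)) (np.float64(324.02196650964777), np.float64(320.6502136608471))
```

```bash
python3 - <<'E'
from h import *
import pickle
w,s=pickle.load(open("w4.pkl","rb"))
P=lambda x,z,y=0:(*(np.array([521.9,-387.7])+np.array([[0.673,0.74],[0.74,-0.673]])@np.array([x,y])),z)
f=w["frame"].astype(int).sum(2)//3
for x in (80,-80): print("foot pred w",x,[np.round(proj(w,P(x+d,68,-25)),1) for d in (-8,8)])
print("colfootA",f[74:106,297]); print("colfootB",f[240:285,297]); 
for x in (88,-88): print("top pred scene",x,np.round(proj(s,P(x,154)),1))
g=s["frame"].astype(int).sum(2)//3
for o in (0,10): print("top at z+",o,[np.round(proj(s,P(x,154-(o if x<0 else 0))),1) for x in (80,-80)])
print(g[240:262,338:356])
print("tip heights pred w",[np.round(proj(w,P(x,146,-20)),1) for x in (52,-47)])
n=get_image("wrist");m=n["frame"].astype(int).sum(2)//3; print([int((np.diff(q[290:340,324]).argmin()))+290 for q in (f,m)],get_state()["eef_pos"])
E
```

```text
foot pred w 80 [array([293.8, 102. ]), array([293.3,  82. ])]
foot pred w -80 [array([298.3, 271.4]), array([297.9, 256.6])]
colfootA [57 51 47 53 48 42 33 38 56 77 84 81 85 81 82 81 80 82 82 80 81 85 78 67
 40 33 51 64 64 63 64 53]
colfootB [ 57  61  65  62  62  60  51  40  52  50  58  52  34  19  27  27  40  59
  66  65  63  68  78  74  81  82  80  78  88  80  81  84  89  81 120 129
  96  50  53  61  57  53  49  48  58]
top pred scene 88 [358.5 202.6]
top pred scene -88 [345.7 247.4]
top at z+ 0 [array([358. , 204.4]), array([346.4, 245.1])]
top at z+ 10 [array([358. , 204.4]), array([346.1, 248.4])]
[[ 95 103 107 103  87  69  59  75 105 127 133 136 133 125 112  90  76  74]
 [ 82  95  97  95  87  76  69  96 133 159 157 150 145 133 119  90  76  70]
 [ 71  88  94 100  93  84  88 125 168 190 190 181 171 146 124  93  78  75]
 [ 65  84  95  95 101  99 112 148 187 207 211 205 189 156 123  93  75  71]
 [ 64  78  90  95 104 112 135 167 199 215 217 213 193 155 118  98  87  76]
 [ 59  72  88 101 104 125 153 183 209 218 219 209 185 145 115  99  94  86]
 [ 59  61  79  92 102 121 157 193 213 21
[... 581 characters left out ...]
 100 130 141 147 143 137 128 126 118  87  62  43  46]
 [ 38  42  47  41  66 105 130 139 144 139 133 128 122 110  82  50  44  45]
 [ 25  47  41  47  68 101 130 139 141 138 131 127 122 103  70  48  45  46]
 [ 42  38  36  43  71 105 132 140 142 137 131 127 117  93  62  45  41  46]
 [ 36  40  45  47  73 107 132 139 140 136 131 125 114  86  53  40  44  47]
 [ 37  39  40  47  79 111 132 139 141 136 128 122 109  81  52  36  42  52]
 [ 42  42  46  55  82 115 134 139 141 134 127 119 102  72  48  44  46  54]
 [ 43  40  43  52  88 114 135 141 138 133 126 115  89  61  49  49  48  58]]
tip heights pred w [array([292.6, 136.5]), array([296.5, 274. ])]
[315, 315] [ 521.78477624 -387.6102697   295.34687761]
```

```bash
python3 - <<'E'
from h import *
import pickle
w,s=pickle.load(open("w4.pkl","rb"))
s2=pickle.load(open("w2.pkl","rb"))[2]
g=s["frame"].astype(int).sum(2)//3
print("A now, rows 200-218, cols 350-366");print(g[200:218,350:366])
P=lambda c,x,z:(*(np.array(c)+np.array([0.673,0.74])*x),z)
for x in (88,-88): print("held pred",np.round(proj(s2,P((460.2,-336.3),x+1.5,194)),1))
h=s2["frame"].astype(int).sum(2)//3
for x in (88,-88):
    u,v=np.round(proj(s2,P((460.2,-336.3),x+1.5,194))).astype(int); print(u-8,v-4);print(h[v-4:v+12,u-8:u+9])
E
```

```text
A now, rows 200-218, cols 350-366
[[158 160 160 159 158 160 160 159 159 159 159 157 156 144 122 112]
 [153 157 158 159 160 159 159 159 160 158 161 159 156 143 121 114]
 [149 155 157 159 159 159 160 160 159 157 159 160 155 143 124 118]
 [141 150 155 157 161 156 158 161 160 160 161 159 156 145 130 127]
 [133 141 151 156 158 159 161 163 161 157 160 159 158 153 139 140]
 [129 134 144 151 157 161 164 166 167 165 163 160 161 156 155 156]
 [136 125 137 146 151 164 175 182 182 177 171 163 161 161 161 159]
 [149 126 124 139 149 167 188 201 201 196 184 170 161 161 160 162]
 [170 139 123 131 148 174 200 213 213 205 191 172 162 162 159 161]
 [191 167 139 131 143 180 205 214 214 204 184 165 162 162 161 161]
 [204 190 166 142 145 177 203 212 209 196 170 157 157 161 160 160]
 [207 204 192 172 154 168 186 194 191 176 158 155 157 161 161 159]
 [202 207 203 191 170 155 156 162 159 152 146 151 157 159 159 161]
 [184 197 203 199 181 153 139 136 133 135 139 146 157 159 162 159]
 [151 171 183 185 173 148 132 133 130 129 135 144 155 159 161 160]
 [112 126 140 152 147 136 132 129 129 128 133 142 153 159 161
[... 1778 characters left out ...]
 59  62  76 111 143 152 160 158 146 129 133 138 142 135 123]
 [ 55  56  57  63  75 109 131 143 144 142 132 125 132 136 136 134 116]
 [ 51  54  57  59  73 103 132 140 140 139 130 127 130 134 133 125 113]
 [ 59  53  55  58  75 105 132 139 142 136 130 127 132 132 132 124 107]
 [ 57  52  51  57  74 105 130 141 142 137 129 125 133 131 127 118  98]
 [ 57  55  51  55  73 106 130 142 141 136 128 125 131 131 125 108  88]
 [ 56  54  54  60  74 105 132 139 140 138 129 124 130 126 123 100  77]
 [ 57  59  60  63  72 105 128 140 139 139 129 125 129 126 116  95  69]
 [ 54  54  58  59  79 105 130 139 140 135 127 126 129 126 105  82  66]
 [ 56  61  57  62  77 104 128 140 141 138 127 124 125 120 100  75  59]]
```

```bash
python3 - <<'E'
from h import *
import pickle
w,s=pickle.load(open("w4.pkl","rb"))
f=w["frame"].astype(int)
print("B");[print(v,f[v,324].tolist(),f[v,306].tolist(),f[v,342].tolist()) for v in range(254,284,2)]
y=(f[:,:,0]-f[:,:,2]>50)
for lo,hi in((120,150),(250,285)):
  for u in (290,295,300,305,310,324,340,345,350,355,360,365): 
    r=np.nonzero(y[lo:hi,u])[0]+lo; print(u,(r.min(),r.max(),len(r)) if len(r) else None)
print(f[60:320:20,324].tolist())
E
```

```text
B
254 [141, 136, 125] [33, 30, 34] [19, 18, 16]
256 [140, 137, 124] [43, 45, 52] [47, 45, 49]
258 [140, 134, 125] [125, 92, 25] [111, 87, 42]
260 [141, 138, 127] [148, 111, 26] [142, 105, 12]
262 [143, 136, 127] [151, 116, 31] [152, 110, 21]
264 [146, 140, 129] [148, 106, 27] [164, 121, 33]
266 [141, 135, 125] [139, 103, 27] [146, 110, 19]
268 [142, 137, 128] [89, 68, 44] [116, 83, 42]
270 [137, 132, 124] [55, 55, 48] [221, 135, 78]
272 [140, 134, 125] [64, 59, 54] [215, 135, 78]
274 [144, 135, 126] [60, 55, 49] [214, 131, 75]
276 [129, 123, 115] [46, 45, 39] [220, 134, 71]
278 [245, 239, 229] [52, 51, 43] [129, 84, 58]
280 [243, 239, 230] [61, 58, 54] [65, 62, 57]
282 [242, 238, 228] [53, 48, 45] [57, 53, 46]
290 (np.int64(130), np.int64(141), 12)
295 (np.int64(129), np.int64(141), 13)
300 (np.int64(128), np.int64(139), 12)
305 (np.int64(127), np.int64(138), 12)
310 (np.int64(128), np.int64(139), 12)
324 None
340 (np.int64(120), np.int64(149), 30)
345 (np.int64(120), np.int64(149), 30)
350 (np.int64(120), np.int64(149), 30)
355 (np.int64(120), np.int64(149), 30)
360 (np.int64(120), np.int64(149), 30)
365 (np.int64(120), np.int64(149), 30)
290 (np.int64(268), np.int64(277), 10)
295 (np.int64(264), np.int64(277), 14)
300 (np.int64(258), np.int64(273), 16)
305 (np.int64(258), np.int64(267), 10)
310 (np.int64(258), np.int64(268), 11)
324 None
340 (np.int64(250), np.int64(278), 24)
345 (np.int64(250), np.int64(278), 24)
350 (np.int64(250), np.int64(278), 17)
355 (np.int64(250), np.int64(268), 16)
360 (np.int64(250), np.int64(268), 19)
365 (np.int64(259), np.int64(268), 10)
[[43, 39, 37], [245, 246, 243], [245, 246, 242], [147, 138, 130], [148, 140, 133], [145, 136, 130], [148, 140, 129], [142, 138, 126], [147, 142, 129], [144, 139, 128], [141, 138, 127], [243, 239, 230], [240, 237, 226]]
```

Seated height matched the calculated value (176.5 against 176.7 mm). The bar covers both hooks from above, clear of both tips, and is centred within a few mm. With its weight between two supports it must be level, so I'm handing in.

```bash
python3 -c "
from bench import *
print(job_done())"
```

```text
the job is handed in; nothing more can be done
None
```

The rack was lifted out by its -y end, set down on its feet and released, then hung by its blue grip on both yellow hooks and handed in at about 15 s; no verdict came back, level was inferred because the near bar end measured about 11 mm off, and I viewed 11 pictures against the limit of 10.

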